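# Roll the guide roller into its rest

## Robot

A 7-joint arm with a two-finger parallel gripper is mounted at the origin on the work surface. World frame = base frame: x ahead of the robot, y to its left, z up, the work surface at z = 0. Lengths are in m, angles in rad, forces in N, time in s.
With the tool pointing down it reaches from about 0.4 to 0.85 m from the base axis. Payload 10.4 kg.
Tool frame: the origin (TCP) lies on the mounting face of the last link; the fingertips stand r.tips_ahead ahead of it and the grasp point (between the pads) lies 164 mm ahead of it (r.tips_ahead is the distance from the TCP to the fingertips, in m); z points along the fingers, y is the line along which they close (so a half turn about z gives the same grasp; the last joint's range is limited). The gripper opens to 87 mm and grips with 3 to 60 N. Pads are 19 mm wide; open, the fingers measure 117 mm over their backs; the gripper's body (75 mm by 190 mm) begins 51 mm behind the grasp point.
Start: joints at [1.172, 0.332, -0.065, 1.46, 0.022, 1.35, -0.088], TCP at [0.229, -0.581, 0.405] pointing down, gripper open.
Joint ranges: [-2.6, 2.6], [-0.5, 2.12], [-1.47, 1.34], [0.16, 2.42], [-1.27, 4.41], [0.06, 2.06], [-2.6, 2.6]. Speed limits (rad/s): [2.22, 2.22, 2.79, 2.79, 3.14, 3.14, 3.14].

## Interface

Orientations are given as a unit quaternion [x, y, z, w].
In Python, from bench import telemetry, imaging, job, r gives the robot as it stands.
- The arm moves only by the tool move_arm, never from a script. Its argument "steps" is a list of rows, each an object of numbers: "dx", "dy", "dz": the shift along the tool's x, y, z in cm; "spin": the turn about the tool's z in rad. In form: [{"dx": .., "dy": .., "dz": .., "spin": ..}, ...]. A call has 1 to 12 rows; each row shifts and turns the commanded pose from where the row before left it, along the tool's axes as they then stand; what a row does not reach is not made up. A row lasts 1/10 s, in which the tool goes at most 50 mm and 8.59 degrees, less where a joint would pass 70% of its speed; a pose out of reach is approached as far as the arm can. A call with a gripper value outside its range is refused whole. "claw" is the finger opening in cm, from 0 to 8.7, set as the call begins (left out, the last holds). The fingers move at their own pace and stop on an object; "squeeze" is the grip in N (left out, the last holds). Time passes only in rows, so rows that do not move let the fingers close. It gives the time, the measured TCP pose, the force, the opening and the grip force at its end, in the units of the state.
- telemetry.read_state(): the state, without advancing time (a new reading comes with each control period).
- imaging.camera(name): name is "side" or "top"; returns a dict with "img" (420x560x3 uint8, red, green, blue), "camera_matrix" (3x3 intrinsics, pixels), "R" (3x3) and "t" (3): a world point X has camera coordinates R X + t. Camera axes: x right, y down, z forward; pixel columns grow to the right and rows downward; lengths in m; the calibration is good to about 2 mm. A picture is of the moment at which its call begins. There is no depth.
- job.close_job(): hands the job in; it is judged then, once.
The state is a dict: "time": time; "joint_positions": joint angles; "joint_vel": joint speeds; "joint_torque": joint torques, N m; "ee_pos": TCP position; "eef_rot": TCP orientation; "ft_force": force on the tool from outside, world axes, zero at the start; "torque": the same for the moment, N m; "width": finger opening in m; "grip_force": force on a finger pad.
Only numpy, scipy, OpenCV 4.12 (cv2) and the standard library are available. Lean on these libraries where they do the work, as an engineer would, in place of code of your own. Each camera call takes 0.05 s, during which the arm holds its last target. There are 200 camera calls.

## Task

Draw the rubber chock out from under the metal roller and set it down flat in the shallow black tray. Then roll the roller along the bench with a light fingertip laid on its top, never shoving it low on its side, pressing hard or lifting it, over the low sill and gently into the steel rest, so that it lies still and square on the bench between the sill and the stop bar. Leave the other things on the bench alone.

Things in the scene. Friction and masses are not known exactly. Their poses are not given: they have to be found in the camera images.
- roller: Closed metal cylinder, 100 mm diameter, 120 mm long, black ends, 0.45 to 0.9 kg, lying on the bench. Origin at its centre, 50 mm above the bench. Its x axis is its long axis (nearly along the rest's x); y and z turn as it rolls. Rolls easily, stays put when left still; under a fingertip that does not slip its centre moves half as fast as its top. Dry fingertips grip it well (friction 0.5 or more).
- rest: Fixed steel rest: sill, stop bar, and two flat straps 3 mm high joining their ends at x = +/-100 mm; the bench is its floor. Origin on the bench where the seated roller's centre must be overhead (about 2 mm play in y). z up, +y the direction to roll, x along the sill. The roller starts 140 to 172 mm away on the -y side, within 8 mm of the middle in x.
- chock: Loose black rubber wheel chock, 0.22 kg, just in front of the roller on its way to the rest. Origin at its underside, z up, -y to its sloped nose at the roller. 44 mm wide (x), y from -38 to +37 mm; block 30 mm high over y = -5 to +37. Upright grip 28 mm wide in x, 14 mm thick in y, centred at y = +27 mm, top 80 mm above the underside; take it from above, fingers closing along x.
- tray: Fixed shallow open black tray, 170 mm (x) by 130 mm (y) outside, 25 mm high, walls and floor 4 mm. Origin at the centre of its underside on the bench, z up.
- canister: Bystander: white canister with black lid, 72 mm in diameter, 85 mm high, origin at the centre of its underside. Leave it alone.
- carton: Bystander: cardboard carton, 90 x 120 x 55 mm, origin at the centre of its underside. Leave it alone.
- wrench: Bystander: steel wrench lying on the bench, origin at its middle on the bench. Leave it alone.
- sill (a point): Middle of the sill on the bench: half-round steel bar 4 mm high, 8 mm wide, 200 mm long, 22.5 mm before the rest's origin (y = -22.5 mm). The roller meets it with its centre 20 mm before it (rest y = -43 mm), rises 4 mm, rides over it and drops into the rest; a press of 5 to 12 N on its top is plenty, over 25 N would mark it. Axes as the rest's.
- stop (a point): Middle of the stop bar's near face, on the bench, at rest y = +45.5 mm: upright steel bar 25 mm high, 12 mm thick, 200 mm long. The seated roller lies against or just short of it. Axes as the rest's.
There are look-alikes about, which are no part of the job. Leave any red look-alike of the tray alone.

How it is judged:
On the way, in this order (a step that is already met when the one before it is completed fails the run):
1. the chock lies in the tray on its base, let go (x of chock in the frame of tray between -0.055 and 0.055 m and y of chock in the frame of tray between -0.04 and 0.04 m and height (world z) of chock below 0.012 m and angle between chock's own z axis and vertical below 0.15 rad and contact force between the fingers and chock below 0.1 N), for 0.2 s.
2. the roller rides up on the sill under a finger (height (world z) of roller above 0.052 m and contact force between the fingers and roller above 0.2 N), for 0.02 s.
At the end, for the whole second after the job is handed in: Roller at rest on the bench between sill and stop bar: centre within 7 mm of the rest's origin in y and 25 mm in x, axis within 0.06 rad of the bars; chock let go on its base inside the tray, origin within 55 mm (x) and 40 mm (y) of the tray's centre (y of roller in the frame of rest between -0.007 and 0.007 m and x of roller in the frame of rest between -0.025 and 0.025 m and height (world z) of roller below 0.052 m and angle between the x axis of roller and the x axis of rest, either way round below 0.06 rad and linear speed of roller below 0.01 m/s and x of chock in the frame of tray between -0.055 and 0.055 m and y of chock in the frame of tray between -0.04 and 0.04 m and height (world z) of chock below 0.012 m and angle between chock's own z axis and vertical below 0.15 rad); the robot touches nothing.
It fails at once if the fingers pressed the roller with more than 25 N (contact force between the fingers and roller above 25 N).
It fails at once if the roller was lifted, or rolled up the stop bar (centre more than 65 mm above the bench) (height (world z) of roller above 0.065 m).
It fails at once if the roller was pushed low on its side instead of at its top (contact force between the fingers and roller above 1 N and height (world z) of the grasp point below 0.08 m).
It fails at once if a bystander was moved by more than 25 mm (distance of any of canister, carton, wrench from where it was at the start of the episode above 0.025 m).
It also fails if it takes over 72 s, if anything falls off the work surface, if the arm or the gripper's body presses on something with over 40 N, if the wrist force passes 120 N, or if a joint passes its speed limit or range.

## Working session

There is one attempt and no reset: what is moved stays moved. The work goes in short steps, Python scripts to look and compute and a tool call to move; the robot and the scene stay as the last step left them, time stands still between calls to the robot, and variables do not carry over. Pictures are saved under pics/ and viewed, at most 10 in all, crops included, and the job is handed in when it is done.

Besides the shell and the picture viewer there is one more tool, called after "Request:" as name([rows], argument=value, ...), one row to a line, values as JSON. move_arm: Moves the arm, as the interface text tells. Its arguments: {"type":"object","properties":{"steps":{"type":"array","items":{"type":"object","properties":{"dx":{"type":"number"},"dy":{"type":"number"},"dz":{"type":"number"},"spin":{"type":"number"}}}},"claw":{"type":"number"},"squeeze":{"type":"number"}},"required":["steps"]}

```bash
ls; mkdir -p pics; cat > h.py <<'E'
import numpy as np, cv2
from bench import telemetry, imaging, job, r
def cam(n,f=None):
    c=imaging.camera(n)
    if f: cv2.imwrite(f,c['img'][:,:,::-1])
    return c
def ray(c,uv,z):
    K=c['camera_matrix'];R=np.array(c['R']);t=np.array(c['t'])
    d=R.T@np.linalg.solve(K,np.array([uv[0],uv[1],1.]));o=-R.T@t
    return o+d*(z-o[2])/d[2]
def proj(c,X):
    p=c['camera_matrix']@(np.array(c['R'])@np.array(X)+c['t']);return p[:2]/p[2]
E
python3 - <<'E'
from h import *
a=cam('top','pics/top.png');b=cam('side','pics/side.png')
np.set_printoptions(precision=3,suppress=True)
for c in(a,b): print(c['camera_matrix'],-np.array(c['R']).T@c['t'],c['R'])
print(r.tips_ahead,telemetry.read_state())
E
```

```text
pics
[[462.121   0.    282.346]
 [  0.    462.121 220.272]
 [  0.      0.      1.   ]] [ 0.395 -0.076  1.438] [[ 0.015 -1.     0.024]
 [-0.996 -0.017 -0.088]
 [ 0.088 -0.022 -0.996]]
[[415.19    0.    285.026]
 [  0.    415.19  214.115]
 [  0.      0.      1.   ]] [0.249 0.767 0.92 ] [[-0.959 -0.282  0.008]
 [-0.201  0.66  -0.724]
 [ 0.199 -0.696 -0.69 ]]
0.1822 {'time': 0.1, 'joint_positions': array([ 1.172,  0.333, -0.065,  1.461,  0.022,  1.35 , -0.088]), 'joint_vel': array([ 0.001, -0.001, -0.   , -0.002, -0.001,  0.001,  0.   ]), 'joint_torque': array([  0.003, -62.455,   0.025, -39.072,  -0.061,   0.037,   0.   ]), 'ee_pos': array([ 0.229, -0.581,  0.404]), 'eef_rot': array([ 0.982,  0.187, -0.   , -0.001]), 'ft_force': array([ 0.043,  0.166, -0.167]), 'torque': array([ 0.004,  0.016, -0.042]), 'grip_force': 0.0, 'width': 0.08714406725976533}
```

View pics/top.png

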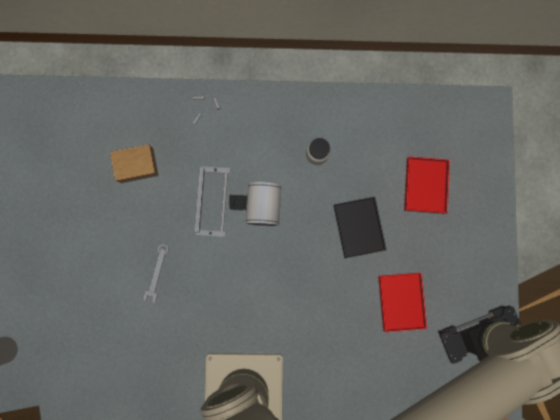

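View pics/side.png

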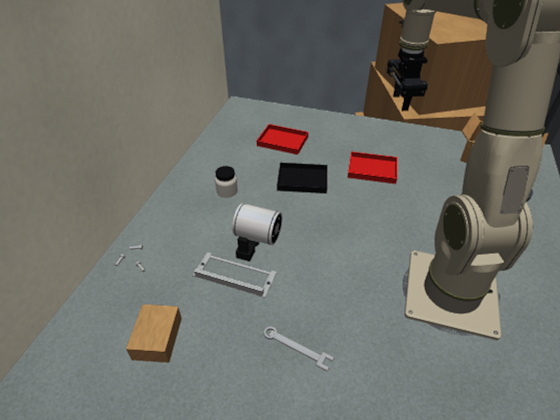

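The top view shows the roller at (264,203), with the chock, black block and grip, just left of it at (238,202). The rest is at (212,201), with its sill near column 225 and its stop bar near column 199. For the tray the candidates are the black one at (360,227) and the red ones at (427,185) and (403,302); I choose the black one. For the chock the other dark things are the canister lid at (318,150) and the black roller ends. I choose (238,202).

```bash
python3 - <<'E'
from h import *
np.set_printoptions(precision=4,suppress=True)
a=cam('top');b=cam('side')
A=a['img'];B=b['img']
ca=cv2.resize(A[155:250,185:290],None,fx=5,fy=5,interpolation=cv2.INTER_CUBIC)
cb=cv2.resize(B[190:300,185:290],None,fx=4.318,fy=4.318,interpolation=cv2.INTER_CUBIC)
cb=cv2.resize(cb,(270,475))if 0 else cb
cv2.imwrite('pics/crop1.png',ca[:,:,::-1]);cv2.imwrite('pics/crop2.png',cb[:,:,::-1])
def rect(c,m,box,z,name):
    x0,y0,x1,y1=box;mm=np.zeros(m.shape,np.uint8);mm[y0:y1,x0:x1]=m[y0:y1,x0:x1]
    cs,_=cv2.findContours(mm,cv2.RETR_EXTERNAL,cv2.CHAIN_APPROX_NONE)
    k=max(cs,key=cv2.contourArea);k=k.reshape(-1,2)
    P=np.array([ray(c,p,z)[:2] for p in k])
    rr=cv2.minAreaRect((P*1000).astype(np.float32));print(name,k.min(0),k.max(0),rr);
mx=A.max(2)
rect(a,(mx<70).astype(np.uint8),(325,190,395,265),.025,'tray')
rect(a,(mx<70).astype(np.uint8),(228,190,248,215),.03,'chock')
rect(a,(A.min(2)>125).astype(np.uint8),(245,175,285,230),.05,'roller')
rect(a,((A.min(2)>118)).astype(np.uint8),(190,160,234,240),.0,'rest')
print(A[225,180:240].min(1),A[202,185:300].min(1))
E
```

```text
tray [334 197] [385 257] ((504.30926513671875, -344.864501953125), (168.47402954101562, 131.83998107910156), 12.14172077178955)
chock [229 195] [246 209] ((573.4849853515625, 30.38730239868164), (43.21296310424805, 52.08631896972656), 1.0724009275436401)
roller [249 181] [276 219] ((577.7783203125, -47.00580596923828), (79.50331115722656, 116.54161834716797), 87.18592071533203)
rest [195 167] [213 231] ((586.0574340820312, 142.5765380859375), (42.128883361816406, 206.74789428710938), 83.7752685546875)
[104 104 103 102 102 103 103 103 105 105 105 104 105 105 113 129 135 135
 122  90  90 101 104 104 104 104 105 105 105 105 104 105 104 104 105 106
 104 105 105 106 112 125 128 115 108 105 105 107 107 106 105 105 104 104
 104 104 106 106 107 107] [104 103 104 104 105 105 105 104 103 103 105 114 129 136 136 124  91  92
 102 103 103 103 103 105 105 105 106 105 105 106 105 105 104 105 105 105
 107 119 133 128 107 104 103  90  61  44  43  43  40  39  42  42  43  43
  43  43  43  44  41  42  46  59  86 109 123 131 137 142 147 149 152 154
 157 160 161 160 160 160 162 163 164 165 165 161 158 154 150 145 141 135
 130 123 115 106  97  98 106 108 106 107 108 106 106 104 104 105 105 105
 105 105 104 104 105 106 106]
```

View pics/crop1.png

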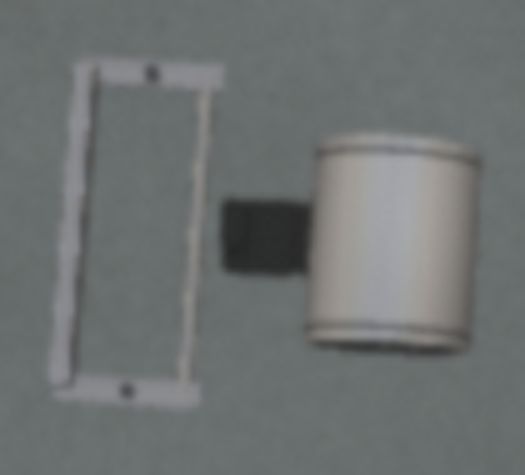

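View pics/crop2.png

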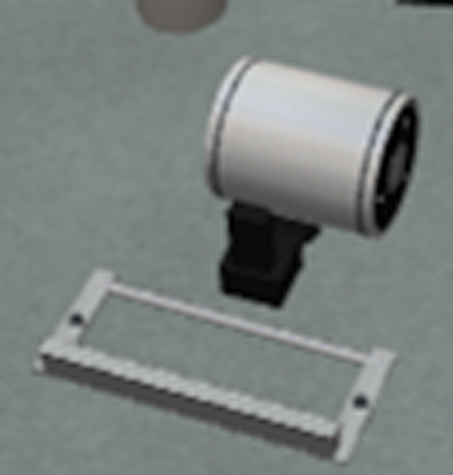

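```bash
cat > meas.py <<'E'
from h import *
def peakline(A,rows,c0,c1,z,c,half=6):
    P=[];g=A.astype(float).min(2)
    for v in rows:
        ce=c0+(c1-c0)*(v-rows[0])/(rows[-1]-rows[0]);u=np.arange(int(round(ce))-half,int(round(ce))+half+1)
        w=np.clip(g[v,u]-110,0,None)
        if w.sum()>8:P.append(ray(c,((w*u).sum()/w.sum(),v),z)[:2])
    P=np.array(P);l=cv2.fitLine(P.astype(np.float32),cv2.DIST_HUBER,0,1e-4,1e-4).ravel()
    if l[0]<0:l[:2]*=-1
    return l
def edge(g,v,u0,u1,thr,sgn=1):
    for u in range(u0,u1):
        a,b=g[v,u],g[v,u+1]
        if (a-thr)*(b-thr)<=0 and a!=b: return u+(thr-a)/(b-a)
E
python3 - <<'E'
from meas import *
np.set_printoptions(precision=4,suppress=True)
a=cam('top');A=a['img']
s=peakline(A,range(178,228),225.5,222.5,.004,a,4);t=peakline(A,range(174,226),202,198,.025,a,5)
print('sill',s,'stop',t,np.arctan2(s[1],s[0]),np.arctan2(t[1],t[0]))
y=np.array([-s[1],s[0]]);print('gap (expect 74)',(t[2:]-s[2:])@y)
g=A.min(2).astype(float)
P=np.array([ray(a,(edge(g,v,222,240,72),v),.08)[:2] for v in range(198,208)])
l=cv2.fitLine(P.astype(np.float32),2,0,.01,.01).ravel();print('chock back',l,P[[0,-1]])
sat=A[:,:,0].astype(float)-A[:,:,2]
print(sat[202,240:290]);print(sat[185,240:290])
print('chock rows',g[192:214,232],g[192:214,240])
E
```

```text
sill [ 0.9987 -0.0501  0.5956  0.0749] stop [ 0.9989 -0.0471  0.6014  0.1494] -0.05009882 -0.04715404
gap (expect 74) 0.07468574
chock back [0.9989 0.0465 0.5652 0.0522] [[0.5785 0.0525]
 [0.5518 0.0515]]
[-1. -1. -1. -1.  1.  0.  3.  4.  8.  8.  9.  8. 10.  9.  8.  7.  4.  2.
 -2. -4. -5. -6. -6. -6. -6. -4. -3.  0.  4.  7.  9. 10.  9. 10.  9.  8.
  8.  8.  6.  3. -1. -4. -4. -5. -4. -4. -4. -5. -5. -5.]
[-4. -4. -4. -4. -5. -4. -4. -3.  0.  3.  4.  5.  6.  6.  6.  6.  5.  3.
  0. -1. -4. -5. -6. -5. -5. -6. -5. -5. -3.  0.  2.  4.  6.  6.  6.  7.
  6.  5.  5.  3.  0. -4. -5. -4. -5. -5. -4. -5. -4. -4.]
chock rows [104. 100.  86.  58.  44.  43.  45.  43.  43.  43.  43.  41.  39.  38.
  40.  43.  48.  67.  93. 104. 105. 105.] [104. 102.  90.  62.  47.  44.  43.  43.  43.  43.  43.  43.  43.  43.
  43.  44.  44.  54.  79.  99. 106. 105.]
```

```bash
python3 - <<'E'
from meas import *
np.set_printoptions(precision=4,suppress=True)
a=cam('top')
m=ray(a,(212.9,201.3),.003)[:2];e=-.049;X=np.array([np.cos(e),np.sin(e)]);Y=np.array([-X[1],X[0]])
O=np.array([.5956,.0749])+Y*.0225
O+=X*((m-O)@X);print('rest O',O)
for v,l,r_ in((185,248.,280.),(202,246.,279.75)):
    p=ray(a,((l+r_)/2,v),.05)[:2];print('roller in rest',(p-O)@X,(p-O)@Y,p)
for rw in (181.6,222.8): print('end x', (ray(a,(263.5,rw),.1)[:2]-O)@X)
print('grip x',ray(a,(230,201.9),.03),ray(a,(228.4,201.9),.08))
# side view grip: dark blob columns
b=cam('side');g=b['img'].max(2)
print([ (v,np.where(g[v,225:265]<70)[0][[0,-1]]+225) for v in range(234,264,2) if (g[v,225:265]<70).any()])
for x in(-.014,.014):
  for z in (.03,.06,.08): print(x,z,proj(b,[.567+x,.0520,z]))
E
```

```text
rest O [0.5772 0.0983]
roller in rest 0.05438298842740052 -0.14596793849254908 [ 0.6243 -0.0501]
roller in rest 0.0023261557865170575 -0.1460962562244053 [ 0.5723 -0.0477]
end x 0.0560986039152542
end x -0.06457692699658925
grip x [0.5734 0.0533 0.03  ] [0.5669 0.0534 0.08  ]
[(234, array([235, 236])), (236, array([239, 241])), (238, array([238, 247])), (240, array([238, 254])), (242, array([238, 258])), (244, array([238, 258])), (246, array([238, 255])), (248, array([237, 254])), (250, array([236, 254])), (252, array([236, 254])), (254, array([236, 252])), (256, array([236, 251])), (258, array([238, 250])), (260, array([247, 249]))]
-0.014 0.03 [250.6144 253.5542]
-0.014 0.06 [250.0865 246.4329]
-0.014 0.08 [249.724  241.5413]
0.014 0.03 [241.307  251.3859]
0.014 0.06 [240.6151 244.2601]
0.014 0.08 [240.14   239.3661]
```

Request:
move_arm([
  {"spin":-0.14,"dz":-1},
  {"spin":-0.14,"dz":-1},
  {"spin":-0.14,"dz":-1},
  {"spin":-0.14,"dz":-1},
], claw=8.7)

```text
$.steps[0]: bad value
```

Request:
move_arm([
  {"dx":0,"dy":0,"dz":-0.5,"spin":-0.14},
  {"dx":0,"dy":0,"dz":0,"spin":-0.14},
  {"dx":0,"dy":0,"dz":0,"spin":-0.14},
  {"dx":0,"dy":0,"dz":0,"spin":-0.14},
])

```text
time: 0.75
ee_pos: [0.2294, -0.5814, 0.4098]
eef_rot: [0.891, 0.454, -0.0, 0.0]
ft_force: [0.0, -0.2, -0.5]
width: 0.0872
grip_force: 0.0
```

Request:
move_arm([
  {"dx":0,"dy":0,"dz":0,"spin":-0.145},
  {"dx":0,"dy":0,"dz":0,"spin":-0.145},
  {"dx":0,"dy":0,"dz":0,"spin":-0.145},
  {"dx":0,"dy":0,"dz":0,"spin":-0.143},
  {"dx":0,"dy":0,"dz":0,"spin":0},
])

```text
time: 1.25
ee_pos: [0.2293, -0.5814, 0.4097]
eef_rot: [0.726, 0.687, 0.0, 0.0]
ft_force: [0.3, -1.0, -0.1]
width: 0.0874
grip_force: 0.0
```

```bash
cat > go.py <<'E'
import sys
from h import *
from scipy.spatial.transform import Rotation as Ro
s=telemetry.read_state();R=Ro.from_quat(s['eef_rot']).as_matrix()
psi=np.degrees(np.arctan2(R[1,0],R[0,0]))
print('pos',s['ee_pos'].round(4),'psi',psi.round(2),'tilt',R[2].round(4),'t',s['time'],'F',s['ft_force'].round(2),'w',s['width'],s['joint_positions'].round(2))
if len(sys.argv)>3:
    d=R.T@(np.array(list(map(float,sys.argv[1:4])))-s['ee_pos'])*100;print('d cm',d.round(2))
E
python3 go.py 0.572 0.0455 0.38
```

```text
pos [ 0.2293 -0.5814  0.4097] psi 86.86 tilt [ 0.e+00  1.e-04 -1.e+00] t 1.25 F [ 0.34 -0.95 -0.1 ] w 0.08736682934403177 [ 1.29  0.34 -0.22  1.45  0.07  1.36  1.02]
d cm [64.47 30.79  2.98]
```

Request:
move_arm([
  {"dx":2,"dy":1,"dz":0,"spin":0},
  {"dx":4,"dy":2,"dz":0,"spin":0},
  {"dx":4,"dy":2,"dz":0,"spin":0},
  {"dx":4,"dy":2,"dz":0,"spin":0},
  {"dx":4,"dy":2,"dz":0,"spin":0},
  {"dx":4,"dy":2,"dz":0,"spin":0},
  {"dx":4,"dy":2,"dz":0,"spin":0},
  {"dx":4,"dy":2,"dz":0,"spin":0},
  {"dx":4,"dy":2,"dz":0,"spin":0},
  {"dx":4,"dy":2,"dz":0,"spin":0},
  {"dx":4,"dy":2,"dz":0,"spin":0},
  {"dx":2,"dy":1,"dz":0,"spin":0},
])

```text
time: 2.45
ee_pos: [0.4755, -0.1507, 0.4102]
eef_rot: [0.727, 0.686, 0.001, 0.0]
ft_force: [0.9, 0.2, -0.7]
width: 0.0872
grip_force: 0.0
```

Request:
move_arm([
  {"dx":4,"dy":2,"dz":0.5,"spin":0},
  {"dx":4,"dy":2,"dz":0.5,"spin":0},
  {"dx":4,"dy":2,"dz":0.5,"spin":0},
  {"dx":4,"dy":2,"dz":0.5,"spin":0},
  {"dx":3,"dy":1,"dz":0.5,"spin":0},
  {"dx":1.5,"dy":0,"dz":0.5,"spin":0},
  {"dx":0,"dy":0,"dz":0,"spin":0},
  {"dx":0,"dy":0,"dz":0,"spin":0},
])

```text
time: 3.25
ee_pos: [0.5756, 0.0442, 0.3798]
eef_rot: [0.728, 0.686, -0.0, 0.0]
ft_force: [-1.0, -0.1, 0.0]
width: 0.087
grip_force: 0.0
```

```bash
python3 go.py 0.572 0.0455 0.226; python3 -c "
from h import *
cam('side','pics/s3.png')
b=cv2.imread('pics/s3.png')[100:320,150:350];cv2.imwrite('pics/s3.png',cv2.resize(b,None,fx=2.7,fy=2.7))"
```

```text
pos [0.5756 0.0442 0.3798] psi 86.59 tilt [-6.e-04 -2.e-04 -1.e+00] t 3.25 F [-1.05 -0.06  0.05] w 0.08699793539148536 [ 0.45  0.33 -0.73  1.6   0.23  1.31 -0.38]
d cm [ 0.11 -0.37 15.38]
```

View pics/s3.png

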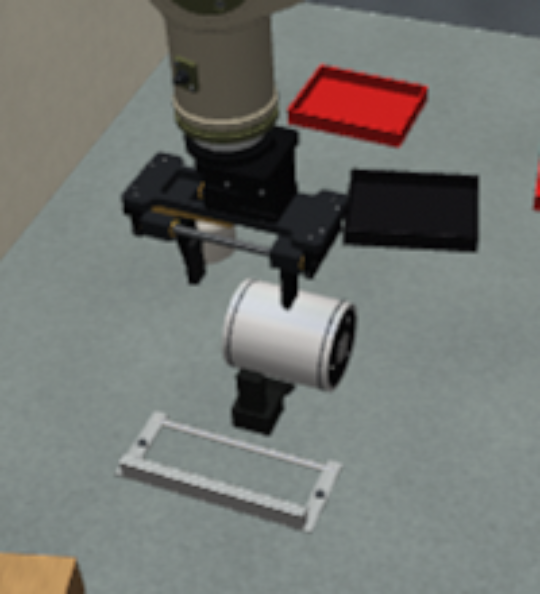

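The crop shows the open fingers at crop pixels (195,260) and (290,285), above and astride the chock's grip in x. I'll lower and grip.

Request:
move_arm([
  {"dx":0.1,"dy":-0.3,"dz":3,"spin":0},
  {"dx":0,"dy":0,"dz":4,"spin":0},
  {"dx":0,"dy":0,"dz":4,"spin":0},
  {"dx":0,"dy":0,"dz":3,"spin":0},
  {"dx":0,"dy":0,"dz":1.4,"spin":0},
  {"dx":0,"dy":0,"dz":0,"spin":0},
])

```text
time: 3.9
ee_pos: [0.5723, 0.0447, 0.2246]
eef_rot: [0.728, 0.686, -0.001, -0.001]
ft_force: [-0.5, 0.4, -0.8]
width: 0.0868
grip_force: 0.0
```

Request:
move_arm([
  {"dx":0,"dy":0,"dz":0,"spin":0},
  {"dx":0,"dy":0,"dz":0,"spin":0},
  {"dx":0,"dy":0,"dz":0,"spin":0},
  {"dx":0,"dy":0,"dz":0,"spin":0},
  {"dx":0,"dy":0,"dz":0,"spin":0},
  {"dx":0,"dy":0,"dz":0,"spin":0},
  {"dx":0,"dy":0,"dz":0,"spin":0},
  {"dx":0,"dy":0,"dz":0,"spin":0},
], claw=1.5, squeeze=25)

```text
time: 4.7
ee_pos: [0.573, 0.0461, 0.226]
eef_rot: [0.727, 0.687, 0.0, 0.0]
ft_force: [2.4, -0.3, 2.5]
width: 0.0311
grip_force: 1.3
```

```bash
python3 go.py
```

```text
pos [0.573  0.0461 0.226 ] psi 86.74 tilt [ 1.e-04  1.e-03 -1.e+00] t 4.7 F [ 2.36 -0.33  2.48] w 0.031051984998786544 [ 0.4   0.48 -0.68  1.76  0.35  1.03 -0.47]
```

Request:
move_arm([
  {"dx":0,"dy":0,"dz":0,"spin":0},
  {"dx":0,"dy":0,"dz":0,"spin":0},
  {"dx":0,"dy":0,"dz":0,"spin":0},
  {"dx":0.3,"dy":0,"dz":0,"spin":0},
  {"dx":0.6,"dy":0,"dz":0,"spin":0},
  {"dx":1,"dy":0,"dz":0,"spin":0},
  {"dx":1,"dy":0,"dz":0,"spin":0},
  {"dx":1,"dy":0,"dz":-0.2,"spin":0},
  {"dx":1,"dy":0,"dz":-0.5,"spin":0},
  {"dx":0.5,"dy":0,"dz":-1,"spin":0},
  {"dx":0,"dy":0,"dz":0,"spin":0},
  {"dx":0,"dy":0,"dz":0,"spin":0},
])

```text
time: 5.9
ee_pos: [0.5758, 0.1003, 0.243]
eef_rot: [0.727, 0.687, 0.0, 0.0]
ft_force: [0.4, -0.4, -2.5]
width: 0.0276
grip_force: 25.0
```

```bash
python3 go.py .504 -.318 .38; python3 -c "
from h import *
a=cam('top','pics/t4.png');b=cam('side','pics/s4.png')
A=cv2.resize(cv2.imread('pics/t4.png')[150:260,170:390],None,fx=3.5,fy=3.5);B=cv2.imread('pics/s4.png')[130:320,150:350]
B=cv2.resize(B,(220,210));cv2.imwrite('pics/j4.png',np.vstack([A[:380],cv2.copyMakeBorder(B,0,0,0,A.shape[1]-220,0)]))"
```

```text
pos [0.5758 0.1003 0.243 ] psi 86.77 tilt [ 1.e-04  6.e-04 -1.e+00] t 5.9 F [ 0.43 -0.37 -2.51] w 0.027649572103949017 [ 0.31  0.48 -0.7   1.72  0.35  1.07 -0.56]
d cm [-42.17  -4.8  -13.7 ]
```

View pics/j4.png

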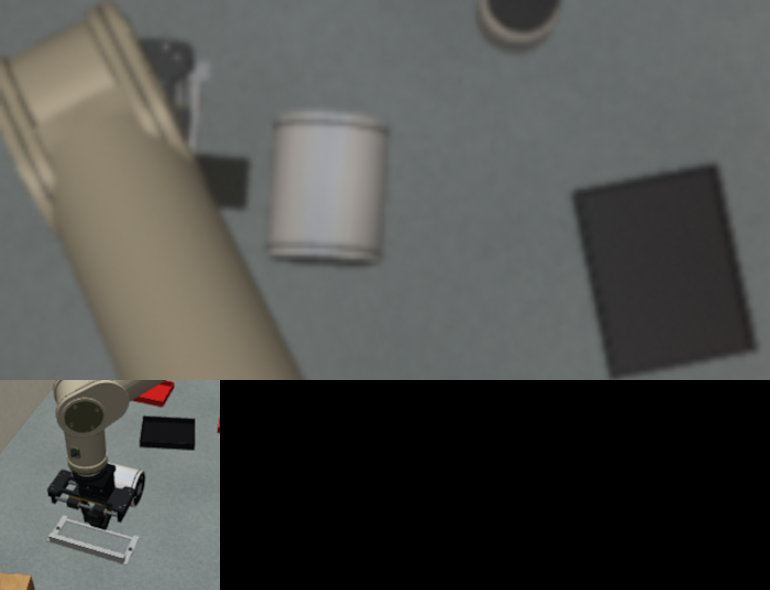

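The chock is held (2.5 N of weight) and clear of the roller. The roller has stayed put at about (325,185) in the crop. Now I'll lift it and carry it to the tray.

Request:
move_arm([
  {"dx":0,"dy":0,"dz":-2,"spin":0},
  {"dx":0,"dy":0,"dz":-4,"spin":0},
  {"dx":0,"dy":0,"dz":-4,"spin":0},
  {"dx":0,"dy":0,"dz":-3,"spin":0},
  {"dx":-2,"dy":0,"dz":-0.7,"spin":0},
  {"dx":-4,"dy":-0.8,"dz":0,"spin":0},
  {"dx":-4,"dy":-0.5,"dz":0,"spin":0},
  {"dx":-4,"dy":-0.5,"dz":0,"spin":0},
  {"dx":-4,"dy":-0.5,"dz":0,"spin":0},
  {"dx":-4,"dy":-0.5,"dz":0,"spin":0},
  {"dx":-4,"dy":-0.5,"dz":0,"spin":0},
  {"dx":-4,"dy":-0.5,"dz":0,"spin":0},
])

```text
time: 7.2
ee_pos: [0.5199, -0.1993, 0.3796]
eef_rot: [0.727, 0.686, -0.0, -0.0]
ft_force: [0.6, -0.3, -2.2]
width: 0.0279
grip_force: 25.0
```

Request:
move_arm([
  {"dx":-4,"dy":-0.5,"dz":0,"spin":0},
  {"dx":-4,"dy":-0.5,"dz":0,"spin":0},
  {"dx":-3,"dy":0,"dz":0,"spin":0},
  {"dx":-1.2,"dy":0,"dz":0,"spin":0},
  {"dx":0,"dy":0,"dz":0,"spin":0},
  {"dx":0,"dy":0,"dz":0,"spin":0},
])

```text
time: 7.8
ee_pos: [0.5042, -0.3173, 0.3795]
eef_rot: [0.727, 0.687, 0.0, -0.0]
ft_force: [0.2, 0.1, -1.7]
width: 0.0275
grip_force: 25.0
```

```bash
python3 go.py .5055 -.318 .232
```

```text
pos [ 0.5042 -0.3173  0.3795] psi 86.8 tilt [ 1.1e-03 -1.0e-04 -1.0e+00] t 7.8 F [ 0.17  0.14 -1.72] w 0.027508690800496487 [ 0.92  0.33 -0.53  1.55  0.17  1.3   0.31]
d cm [-0.08  0.14 14.75]
```

Request:
move_arm([
  {"dx":-0.1,"dy":0.1,"dz":3,"spin":0},
  {"dx":0,"dy":0,"dz":4,"spin":0},
  {"dx":0,"dy":0,"dz":4,"spin":0},
  {"dx":0,"dy":0,"dz":2.5,"spin":0},
  {"dx":0,"dy":0,"dz":0.8,"spin":0},
  {"dx":0,"dy":0,"dz":0.4,"spin":0},
  {"dx":0,"dy":0,"dz":0.2,"spin":0},
  {"dx":0,"dy":0,"dz":0,"spin":0},
])

```text
time: 8.6
ee_pos: [0.5053, -0.3196, 0.2321]
eef_rot: [0.727, 0.687, 0.0, 0.001]
ft_force: [0.5, -0.1, -2.3]
width: 0.0275
grip_force: 25.0
```

```bash
python3 go.py
```

```text
pos [ 0.5053 -0.3196  0.2321] psi 86.75 tilt [-0.001   0.0018 -1.    ] t 8.6 F [ 0.54 -0.07 -2.32] w 0.02750097169088375 [ 0.89  0.48 -0.5   1.7   0.26  1.03  0.25]
```

Request:
move_arm([
  {"dx":0,"dy":0,"dz":0.15,"spin":0},
  {"dx":0,"dy":0,"dz":0,"spin":0},
])

```text
time: 8.8
ee_pos: [0.5049, -0.3198, 0.2299]
eef_rot: [0.727, 0.687, 0.0, 0.001]
ft_force: [-0.6, 0.8, -1.7]
width: 0.0282
grip_force: 25.0
```

Request:
move_arm([
  {"dx":0,"dy":0,"dz":0,"spin":0},
  {"dx":0,"dy":0,"dz":0,"spin":0},
  {"dx":0,"dy":0,"dz":0,"spin":0},
  {"dx":0,"dy":0,"dz":0,"spin":0},
  {"dx":0,"dy":0,"dz":0,"spin":0},
  {"dx":0,"dy":0,"dz":0,"spin":0},
  {"dx":0,"dy":0,"dz":-3,"spin":0},
  {"dx":0,"dy":0,"dz":-4,"spin":0},
  {"dx":0,"dy":0,"dz":-4,"spin":0},
  {"dx":0,"dy":0,"dz":-4,"spin":0},
], claw=8)

```text
time: 9.8
ee_pos: [0.5046, -0.3194, 0.3809]
eef_rot: [0.727, 0.687, 0.0, -0.0]
ft_force: [0.2, 0.2, -0.5]
width: 0.0795
grip_force: 0.0
```

```bash
python3 go.py; python3 -c "
from h import *
b=cam('side','pics/s5.png')
B=cv2.imread('pics/s5.png')[130:270,190:370];cv2.imwrite('pics/s5.png',cv2.resize(B,None,fx=3.5,fy=3.5))"
```

```text
pos [ 0.5046 -0.3194  0.3809] psi 86.75 tilt [ 0. -0. -1.] t 9.8 F [ 0.16  0.16 -0.45] w 0.07953367333921019 [ 0.92  0.33 -0.53  1.55  0.17  1.31  0.31]
```

View pics/s5.png

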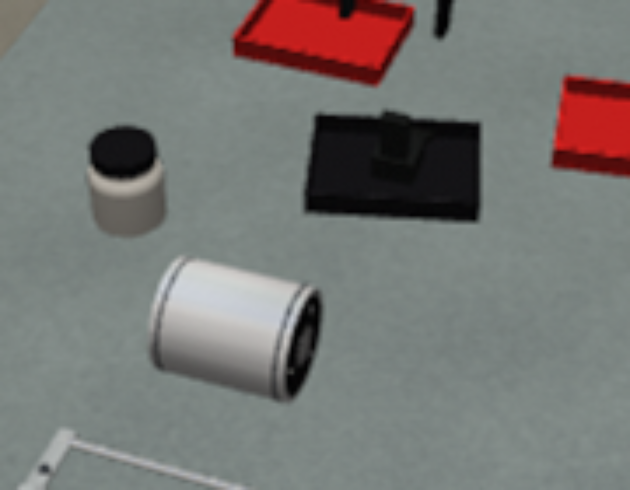

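The chock stands upright in the black tray at crop pixel (400,150). The roller at (235,330) is untouched. I'll turn the tool so the fingers close along the rolling direction and measure the roller again.

Request:
move_arm([
  {"dx":0,"dy":0,"dz":0,"spin":-0.1435},
  {"dx":0,"dy":0,"dz":0,"spin":-0.1435},
  {"dx":0,"dy":0,"dz":0,"spin":-0.1435},
  {"dx":0,"dy":0,"dz":0,"spin":-0.1435},
  {"dx":0,"dy":0,"dz":0,"spin":-0.1435},
  {"dx":0,"dy":0,"dz":0,"spin":-0.1435},
  {"dx":0,"dy":0,"dz":0,"spin":-0.1435},
  {"dx":0,"dy":0,"dz":0,"spin":-0.1435},
  {"dx":0,"dy":0,"dz":0,"spin":-0.1435},
  {"dx":0,"dy":0,"dz":0,"spin":-0.1435},
  {"dx":0,"dy":0,"dz":0,"spin":-0.1435},
  {"dx":0,"dy":0,"dz":0,"spin":0},
], claw=0.8, squeeze=40)

```text
time: 11.05
ee_pos: [0.5047, -0.3198, 0.379]
eef_rot: [0.024, 1.0, 0.0, 0.0]
ft_force: [-0.4, -1.0, -0.2]
width: 0.0089
grip_force: 0.0
```

```bash
cat > rol.py <<'E'
from meas import *
O=np.array([.5772,.0983]);e=-.049;X=np.array([np.cos(e),np.sin(e)]);Y=np.array([-X[1],X[0]])
def roller(rows=range(186,220,3),thr=1.0):
    a=cam('top');s=cv2.GaussianBlur(a['img'],(1,5),0).astype(float);s=s[:,:,0]-s[:,:,2]
    out=[]
    for v in rows:
        w=np.where(s[v,180:300]>thr)[0]+180
        w=w[np.argsort(w)]
        if len(w)<4: continue
        l,r_=w[0],w[-1]
        l=l-(s[v,l]-thr)/(s[v,l]-s[v,l-1]);r_=r_+(s[v,r_]-thr)/(s[v,r_]-s[v,r_+1])
        p=ray(a,((l+r_)/2,v),.05)[:2]-O;out.append((p@X,p@Y,r_-l))
    return np.array(out)
E
python3 go.py; python3 -c "
from rol import *
np.set_printoptions(precision=4,suppress=True)
o=roller();print(o);print(np.polyfit(o[:,0],o[:,1],1))
print('target world',O+Y*(np.median(o[:,1])-.02), O+Y*np.median(o[:,1]))"
```

```text
pos [ 0.5047 -0.3198  0.379 ] psi 177.3 tilt [-0.e+00  2.e-04 -1.e+00] t 11.05 F [-0.38 -1.04 -0.24] w 0.008885873373983494 [ 1.1   0.39 -0.77  1.54  0.28  1.33  1.82]
[[ 0.0513 -0.1461 32.    ]
 [ 0.0396 -0.1102 56.75  ]
 [ 0.0305 -0.1115 56.2   ]
 [ 0.0214 -0.1123 55.6667]
 [ 0.0146 -0.1467 32.75  ]
 [ 0.0029 -0.1105 57.25  ]
 [-0.0062 -0.1106 56.9   ]
 [-0.0152 -0.112  55.95  ]
 [-0.022  -0.1471 32.9667]
 [-0.0336 -0.11   57.25  ]
 [-0.0427 -0.1104 57.1   ]
 [-0.0517 -0.112  56.0667]]
[-0.1335 -0.1201]
target world [ 0.5707 -0.0333] [ 0.5717 -0.0133]
```

```bash
python3 go.py .5655 -.0585 .292
```

```text
pos [ 0.5047 -0.3197  0.3791] psi 177.0 tilt [-0.e+00  3.e-04 -1.e+00] t 11.1 F [-0.09  0.15 -0.03] w 0.008205214117174278 [ 1.1   0.39 -0.77  1.54  0.27  1.33  1.81]
d cm [-4.7  26.4   8.71]
```

Request:
move_arm([
  {"dx":-0.5,"dy":2,"dz":0,"spin":0},
  {"dx":-0.5,"dy":4,"dz":0,"spin":0},
  {"dx":-0.5,"dy":4,"dz":0,"spin":0},
  {"dx":-0.5,"dy":4,"dz":0,"spin":0},
  {"dx":-0.5,"dy":4,"dz":0,"spin":0},
  {"dx":-0.5,"dy":4,"dz":0,"spin":0},
  {"dx":-0.5,"dy":3,"dz":0,"spin":0},
  {"dx":0,"dy":1,"dz":0,"spin":0},
  {"dx":0,"dy":0,"dz":3,"spin":0},
  {"dx":0,"dy":0,"dz":2,"spin":0},
  {"dx":0,"dy":0,"dz":0,"spin":0},
])

```text
time: 12.2
ee_pos: [0.5516, -0.0627, 0.3267]
eef_rot: [0.027, 1.0, 0.0, -0.002]
ft_force: [-0.3, 0.3, -0.6]
width: 0.0083
grip_force: 0.0
```

```bash
python3 go.py .5655 -.0585 .287
```

```text
pos [ 0.5516 -0.0627  0.3267] psi 176.96 tilt [ 4.3e-03  1.0e-04 -1.0e+00] t 12.2 F [-0.33  0.29 -0.56] w 0.008278392612218894 [ 0.76  0.37 -0.88  1.71  0.3   1.21  1.33]
d cm [-1.38  0.49  3.96]
```

Request:
move_arm([
  {"dx":-0.7,"dy":0.3,"dz":1.5,"spin":0},
  {"dx":-0.7,"dy":0.2,"dz":1.5,"spin":0},
  {"dx":0,"dy":0,"dz":0.9,"spin":0},
  {"dx":0,"dy":0,"dz":0,"spin":0},
  {"dx":0,"dy":0,"dz":0,"spin":0},
])

```text
time: 12.7
ee_pos: [0.5667, -0.0577, 0.291]
eef_rot: [0.025, 1.0, -0.0, 0.0]
ft_force: [-0.2, -0.0, 1.3]
width: 0.0081
grip_force: 0.0
```

Request:
move_arm([
  {"dx":0,"dy":0,"dz":0.2,"spin":0},
  {"dx":0,"dy":0,"dz":0.1,"spin":0},
  {"dx":0,"dy":0,"dz":0.1,"spin":0},
  {"dx":0,"dy":0,"dz":0.1,"spin":0},
  {"dx":0,"dy":0,"dz":0,"spin":0},
])

```text
time: 13.2
ee_pos: [0.5667, -0.0574, 0.2851]
eef_rot: [0.025, 1.0, -0.0, -0.0]
ft_force: [-0.2, -0.2, -0.6]
width: 0.0085
grip_force: 0.0
```

```bash
python3 go.py .5655 -.0585 .2822
```

```text
pos [ 0.5667 -0.0574  0.2851] psi 177.17 tilt [ 1.e-04 -1.e-04 -1.e+00] t 13.2 F [-0.16 -0.24 -0.6 ] w 0.008485225564244503 [ 0.71  0.44 -0.85  1.72  0.36  1.15  1.28]
d cm [ 0.11 -0.11  0.3 ]
```

Request:
move_arm([
  {"dx":0,"dy":0,"dz":0.1,"spin":0},
  {"dx":0,"dy":0,"dz":0.1,"spin":0},
  {"dx":0,"dy":0,"dz":0.1,"spin":0},
  {"dx":0,"dy":0,"dz":0,"spin":0},
  {"dx":0,"dy":0,"dz":0,"spin":0},
])

```text
time: 13.7
ee_pos: [0.5668, -0.0573, 0.2826]
eef_rot: [0.025, 1.0, -0.0, 0.0]
ft_force: [-1.6, -0.3, 5.4]
width: 0.0082
grip_force: 2.6
```

Request:
move_arm([
  {"dx":0,"dy":0,"dz":0.1,"spin":0},
  {"dx":0,"dy":0,"dz":0,"spin":0},
  {"dx":0,"dy":0,"dz":0,"spin":0},
])

```text
time: 14.0
ee_pos: [0.5669, -0.0571, 0.2825]
eef_rot: [0.025, 1.0, -0.0, 0.0]
ft_force: [-5.3, 0.4, 13.8]
width: 0.0076
grip_force: 7.2
```

Request:
move_arm([
  {"dx":0,"dy":0.2,"dz":-0.06,"spin":0},
  {"dx":0,"dy":0.5,"dz":0,"spin":0},
  {"dx":0,"dy":0.6,"dz":0,"spin":0},
])

```text
time: 14.3
ee_pos: [0.5674, -0.0443, 0.2824]
eef_rot: [0.025, 1.0, -0.0, 0.0]
ft_force: [-3.1, -0.2, 5.7]
width: 0.0079
grip_force: 2.9
```

Request:
move_arm([
  {"dx":0,"dy":0.6,"dz":0,"spin":0},
  {"dx":0,"dy":0.6,"dz":0,"spin":0},
  {"dx":0,"dy":0.3,"dz":0,"spin":0},
])

```text
time: 14.6
ee_pos: [0.5682, -0.0286, 0.2826]
eef_rot: [0.024, 1.0, -0.0, 0.0]
ft_force: [-4.2, 1.2, 9.2]
width: 0.0082
grip_force: 4.6
```

```bash
python3 go.py; python3 -c "
from rol import *
np.set_printoptions(precision=4,suppress=True)
a=cam('top','pics/t6.png');b=cam('side','pics/s6.png')
A=cv2.resize(cv2.imread('pics/t6.png')[160:245,180:300],(480,340));B=cv2.imread('pics/s6.png')[160:300,180:300]
B=cv2.resize(B,(300,340));cv2.imwrite('pics/j6.png',np.hstack([A,B]))"
```

```text
pos [ 0.5682 -0.0286  0.2826] psi 177.22 tilt [-3.e-04 -1.e-04 -1.e+00] t 14.6 F [-4.17  1.18  9.23] w 0.008232299736697582 [ 0.67  0.45 -0.86  1.72  0.37  1.14  1.22]
```

View pics/j6.png

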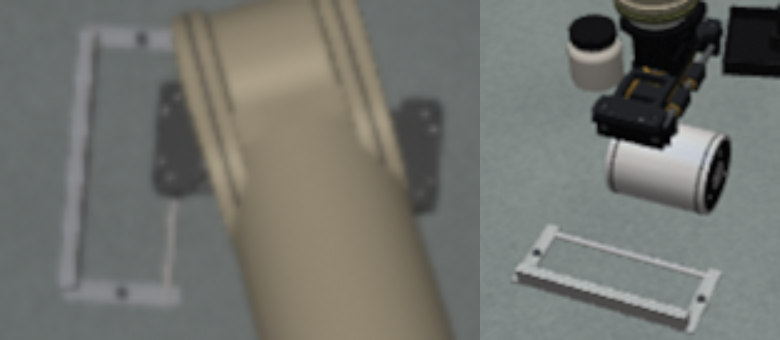

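The fingertip is laid on the roller's top (9 N) and the roller has rolled forward. Its black end disc shows at composite pixel (715,172), and I'll track that in the side view.

Request:
move_arm([
  {"dx":0,"dy":0.6,"dz":0,"spin":0},
  {"dx":0,"dy":0.5,"dz":0,"spin":0},
  {"dx":0,"dy":0.3,"dz":0,"spin":0},
  {"dx":0,"dy":0,"dz":0,"spin":0},
])

```text
time: 15.1
ee_pos: [0.5688, -0.0147, 0.2822]
eef_rot: [0.024, 1.0, 0.0, 0.0]
ft_force: [-3.6, -0.2, 6.4]
width: 0.0078
grip_force: 3.3
```

```bash
cat >> rol.py <<'E'
def side(img=None,c=None,guess=-.12,xr=-.064):
    if c is None: c=cam('side')
    if img is None: img=c['img']
    g=img.max(2);u0,v0=proj(c,np.r_[O+X*xr+Y*guess,.05]).astype(int)
    m=np.zeros(g.shape,np.uint8);m[v0-24:v0+25,u0-13:u0+16]=g[v0-24:v0+25,u0-13:u0+16]<62
    n,l,st,ce=cv2.connectedComponentsWithStats(m);k=1+np.argmax(st[1:,4])
    pts=cv2.findNonZero((l==k).astype(np.uint8));h=cv2.convexHull(pts);M=cv2.moments(h.astype(np.float32))
    u,v=M['m10']/M['m00'],M['m01']/M['m00']
    K=c['camera_matrix'];R=np.array(c['R']);t=np.array(c['t']);o=-R.T@t;d=R.T@np.linalg.solve(K,[u,v,1.])
    s=((O+X*xr-o[:2])@X)/(d[:2]@X);P=o+s*d
    return (P[:2]-O)@Y,P[2],(u,v),st[k]
E
python3 go.py; python3 -c "
from rol import *
c=cam('side')
im=cv2.imread('pics/side.png')[:,:,::-1]
print('initial',side(im,c,-.147));print('s6',side(cv2.imread('pics/s6.png')[:,:,::-1],c,-.13));print('now',side(guess=-.125))"
```

```text
pos [ 0.5688 -0.0147  0.2822] psi 177.23 tilt [-1.e-04  1.e-04 -1.e+00] t 15.1 F [-3.57 -0.18  6.38] w 0.007808118380743889 [ 0.65  0.45 -0.86  1.72  0.37  1.14  1.2 ]
initial (np.float64(-0.14229377781535324), np.float64(0.05533277107212231), (276.1186790505676, 228.2456140350877), array([271, 213,  11,  31, 167], dtype=int32))
s6 (np.float64(-0.12790681006669913), np.float64(0.05527785735334645), (274.40728831725613, 231.60878885316183), array([270, 217,  10,  30, 163], dtype=int32))
now (np.float64(-0.12114940124316456), np.float64(0.05464506968572502), (273.5959915611814, 233.35337552742612), array([269, 218,  10,  31, 163], dtype=int32))
```

Request:
move_arm([
  {"dx":0,"dy":0,"dz":-0.8,"spin":0},
  {"dx":0,"dy":-2.6,"dz":0,"spin":0},
  {"dx":0,"dy":0,"dz":0,"spin":0},
  {"dx":0,"dy":0,"dz":0.5,"spin":0},
  {"dx":0,"dy":0,"dz":0.2,"spin":0},
  {"dx":0,"dy":0,"dz":0.1,"spin":0},
  {"dx":0,"dy":0,"dz":0,"spin":0},
])

```text
time: 15.9
ee_pos: [0.5675, -0.0404, 0.2824]
eef_rot: [0.024, 1.0, 0.0, -0.0]
ft_force: [-3.1, -0.4, 8.1]
width: 0.0082
grip_force: 4.1
```

```bash
python3 go.py; python3 -c "
from rol import *
print('now',side(guess=-.125))"
```

```text
pos [ 0.5675 -0.0404  0.2824] psi 177.25 tilt [ 1.e-04  0.e+00 -1.e+00] t 15.9 F [-3.07 -0.38  8.08] w 0.008186185006591351 [ 0.69  0.45 -0.86  1.72  0.37  1.14  1.25]
now (np.float64(-0.1210399453225659), np.float64(0.05470498787142608), (273.58254468980016, 233.36487907465823), array([269, 218,  10,  31, 164], dtype=int32))
```

Request:
move_arm([
  {"dx":0,"dy":0.3,"dz":0,"spin":0},
  {"dx":0,"dy":0.7,"dz":0,"spin":0},
  {"dx":0,"dy":0.8,"dz":0,"spin":0},
  {"dx":0,"dy":0.8,"dz":0,"spin":0},
  {"dx":0,"dy":0.8,"dz":0,"spin":0},
  {"dx":0,"dy":0.8,"dz":0,"spin":0},
  {"dx":0,"dy":0.7,"dz":0,"spin":0},
  {"dx":0,"dy":0.3,"dz":0,"spin":0},
  {"dx":0,"dy":0,"dz":0,"spin":0},
])

```text
time: 16.85
ee_pos: [0.5699, 0.012, 0.2821]
eef_rot: [0.024, 1.0, 0.0, -0.0]
ft_force: [-3.6, 0.7, 7.6]
width: 0.0082
grip_force: 3.8
```

```bash
python3 go.py; python3 -c "
from rol import *
print('now',side(guess=-.098))"
```

```text
pos [0.5699 0.012  0.2821] psi 177.29 tilt [ 2.e-04  5.e-04 -1.e+00] t 16.85 F [-3.56  0.69  7.62] w 0.008226742408424727 [ 0.6   0.45 -0.87  1.72  0.38  1.15  1.15]
now (np.float64(-0.09452507432500663), np.float64(0.054612051897187874), (270.32941176470587, 239.75784313725487), array([265, 224,  11,  31, 176], dtype=int32))
```

Request:
move_arm([
  {"dx":0,"dy":0,"dz":-0.8,"spin":0},
  {"dx":0,"dy":-2.7,"dz":0,"spin":0},
  {"dx":0,"dy":0,"dz":0,"spin":0},
  {"dx":0,"dy":0,"dz":0.5,"spin":0},
  {"dx":0,"dy":0,"dz":0.2,"spin":0},
  {"dx":0,"dy":0,"dz":0.1,"spin":0},
  {"dx":0,"dy":0,"dz":0,"spin":0},
])

```text
time: 17.6
ee_pos: [0.5688, -0.0154, 0.2823]
eef_rot: [0.024, 1.0, 0.0, -0.0]
ft_force: [-3.2, -0.3, 8.5]
width: 0.0081
grip_force: 3.6
```

Request:
move_arm([
  {"dx":0,"dy":0.3,"dz":0,"spin":0},
  {"dx":0,"dy":0.7,"dz":0,"spin":0},
  {"dx":0,"dy":0.8,"dz":0,"spin":0},
  {"dx":0,"dy":0.8,"dz":0,"spin":0},
  {"dx":0,"dy":0.8,"dz":0,"spin":0},
  {"dx":0,"dy":0.8,"dz":0,"spin":0},
  {"dx":0,"dy":0.7,"dz":0,"spin":0},
  {"dx":0,"dy":0.3,"dz":0,"spin":0},
  {"dx":0,"dy":0,"dz":0,"spin":0},
])

```text
time: 18.5
ee_pos: [0.5711, 0.0374, 0.2822]
eef_rot: [0.023, 1.0, 0.0, -0.0]
ft_force: [-3.2, 1.3, 6.4]
width: 0.008
grip_force: 3.3
```

```bash
python3 go.py; python3 -c "
from rol import *
print('now',side(guess=-.072))"
```

```text
pos [0.5711 0.0374 0.2822] psi 177.32 tilt [ 0.e+00  7.e-04 -1.e+00] t 18.5 F [-3.17  1.27  6.45] w 0.008049968653659634 [ 0.56  0.46 -0.87  1.71  0.38  1.15  1.1 ]
now (np.float64(-0.06955188338020768), np.float64(0.053940457753483884), (267.1770244821092, 246.10169491525423), array([262, 230,  11,  32, 185], dtype=int32))
```

Request:
move_arm([
  {"dx":0,"dy":0,"dz":-0.8,"spin":0},
  {"dx":0,"dy":-2.7,"dz":0,"spin":0},
  {"dx":0,"dy":0,"dz":0,"spin":0},
  {"dx":0,"dy":0,"dz":0.5,"spin":0},
  {"dx":0,"dy":0,"dz":0.2,"spin":0},
  {"dx":0,"dy":0,"dz":0.1,"spin":0},
  {"dx":0,"dy":0,"dz":0,"spin":0},
])

```text
time: 19.25
ee_pos: [0.5699, 0.0096, 0.2822]
eef_rot: [0.024, 1.0, 0.0, -0.0]
ft_force: [-2.6, -0.2, 5.8]
width: 0.008
grip_force: 3.0
```

Request:
move_arm([
  {"dx":0,"dy":0.3,"dz":0,"spin":0},
  {"dx":0,"dy":0.7,"dz":0,"spin":0},
  {"dx":0,"dy":0.8,"dz":0,"spin":0},
  {"dx":0,"dy":0.8,"dz":0,"spin":0},
  {"dx":0,"dy":0.8,"dz":0,"spin":0},
  {"dx":0,"dy":0.7,"dz":0,"spin":0},
  {"dx":0,"dy":0.5,"dz":0,"spin":0},
  {"dx":0,"dy":0.3,"dz":0,"spin":0},
  {"dx":0,"dy":0,"dz":0,"spin":0},
])

```text
time: 20.15
ee_pos: [0.5722, 0.0594, 0.2824]
eef_rot: [0.023, 1.0, 0.0, 0.0]
ft_force: [-3.7, 0.0, 8.8]
width: 0.0081
grip_force: 4.1
```

Request:
move_arm([
  {"dx":0,"dy":0,"dz":-0.8,"spin":0},
  {"dx":0,"dy":-2.9,"dz":0,"spin":0},
  {"dx":0,"dy":0,"dz":0,"spin":0},
  {"dx":0,"dy":0,"dz":0.5,"spin":0},
  {"dx":0,"dy":0,"dz":0.2,"spin":0},
  {"dx":0,"dy":0,"dz":0.1,"spin":0},
  {"dx":0,"dy":0,"dz":0,"spin":0},
])

```text
time: 20.85
ee_pos: [0.5709, 0.0293, 0.2818]
eef_rot: [0.024, 1.0, 0.0, -0.0]
ft_force: [0.5, -0.3, 0.8]
width: 0.0078
grip_force: 0.6
```

```bash
python3 go.py; python3 -c "
from rol import *
print('now',side(guess=-.05))"
```

```text
pos [0.5709 0.0293 0.2818] psi 177.24 tilt [ 2.e-04  2.e-04 -1.e+00] t 20.85 F [ 0.54 -0.26  0.81] w 0.007824522035666356 [ 0.57  0.46 -0.87  1.71  0.38  1.15  1.12]
now (np.float64(-0.04561935638645035), np.float64(0.05367651337153945), (264.0663082437276, 252.26344086021504), array([259, 237,  11,  32, 193], dtype=int32))
```

Request:
move_arm([
  {"dx":0,"dy":0.4,"dz":0,"spin":0},
  {"dx":0,"dy":0.3,"dz":0.03,"spin":0},
  {"dx":0,"dy":0,"dz":0,"spin":0},
])

```text
time: 21.2
ee_pos: [0.5713, 0.0367, 0.2821]
eef_rot: [0.024, 1.0, 0.0, 0.0]
ft_force: [-2.5, 0.3, 5.4]
width: 0.008
grip_force: 2.9
```

Request:
move_arm([
  {"dx":0,"dy":0.3,"dz":0,"spin":0},
  {"dx":0,"dy":0,"dz":0,"spin":0},
])

```text
time: 21.4
ee_pos: [0.5715, 0.0397, 0.2823]
eef_rot: [0.024, 1.0, 0.0, 0.0]
ft_force: [-3.6, -0.4, 7.5]
width: 0.0082
grip_force: 3.7
```

```bash
python3 go.py; python3 -c "
from rol import *
print('now',side(guess=-.045))"
```

```text
pos [0.5715 0.0397 0.2823] psi 177.24 tilt [-5.e-04  3.e-04 -1.e+00] t 21.4 F [-3.59 -0.44  7.54] w 0.008187610777281133 [ 0.55  0.46 -0.87  1.71  0.38  1.15  1.1 ]
now (np.float64(-0.04141540019454906), np.float64(0.053250819778319025), (263.5145299145299, 253.45470085470083), array([258, 238,  12,  32, 197], dtype=int32))
```

Request:
move_arm([
  {"dx":0,"dy":0.3,"dz":0,"spin":0},
  {"dx":0,"dy":0.2,"dz":0,"spin":0},
])

```text
time: 21.65
ee_pos: [0.5717, 0.0437, 0.2825]
eef_rot: [0.025, 1.0, -0.001, 0.0]
ft_force: [-7.2, -4.4, 15.1]
width: 0.0079
grip_force: 7.6
```

Request:
move_arm([
  {"dx":0,"dy":0.2,"dz":0,"spin":0},
  {"dx":0,"dy":0,"dz":0,"spin":0},
])

```text
time: 21.85
ee_pos: [0.5719, 0.0457, 0.2829]
eef_rot: [0.025, 1.0, -0.001, 0.0]
ft_force: [-9.0, -4.1, 16.4]
width: 0.0077
grip_force: 8.2
```

Request:
move_arm([
  {"dx":0,"dy":0.2,"dz":-0.08,"spin":0},
  {"dx":0,"dy":0.2,"dz":-0.04,"spin":0},
])

```text
time: 22.05
ee_pos: [0.572, 0.0494, 0.2838]
eef_rot: [0.025, 1.0, -0.001, 0.0]
ft_force: [-6.0, -2.9, 12.5]
width: 0.0076
grip_force: 6.2
```

Request:
move_arm([
  {"dx":0,"dy":0.2,"dz":-0.04,"spin":0},
  {"dx":0,"dy":0.2,"dz":-0.03,"spin":0},
])

```text
time: 22.25
ee_pos: [0.5722, 0.0537, 0.2844]
eef_rot: [0.025, 1.0, -0.001, 0.0]
ft_force: [-6.5, -2.4, 12.4]
width: 0.008
grip_force: 6.1
```

```bash
python3 go.py; python3 -c "
from rol import *
print('now',side(guess=-.038))"
```

```text
pos [0.5722 0.0537 0.2844] psi 177.17 tilt [-1.0e-04 -1.3e-03 -1.0e+00] t 22.25 F [-6.48 -2.41 12.41] w 0.007962775070725112 [ 0.53  0.46 -0.88  1.7   0.39  1.16  1.07]
now (np.float64(-0.034295779177234316), np.float64(0.055350212837390944), (262.54452926208654, 254.8091603053435), array([257, 239,  12,  32, 200], dtype=int32))
```

Request:
move_arm([
  {"dx":0,"dy":0.2,"dz":-0.03,"spin":0},
  {"dx":0,"dy":0.2,"dz":-0.02,"spin":0},
  {"dx":0,"dy":0.2,"dz":-0.02,"spin":0},
  {"dx":0,"dy":0.2,"dz":-0.02,"spin":0},
])

```text
time: 22.7
ee_pos: [0.5725, 0.0621, 0.2853]
eef_rot: [0.024, 1.0, -0.0, 0.0]
ft_force: [-4.8, -1.5, 9.8]
width: 0.008
grip_force: 5.3
```

Request:
move_arm([
  {"dx":0,"dy":0.2,"dz":-0.02,"spin":0},
  {"dx":0,"dy":0.2,"dz":-0.02,"spin":0},
  {"dx":0,"dy":0.2,"dz":-0.01,"spin":0},
  {"dx":0,"dy":0.2,"dz":-0.01,"spin":0},
])

```text
time: 23.1
ee_pos: [0.573, 0.0701, 0.2859]
eef_rot: [0.024, 1.0, -0.0, 0.0]
ft_force: [-4.4, -2.5, 12.4]
width: 0.0078
grip_force: 5.8
```

```bash
python3 go.py; python3 -c "
from rol import *
print('now',side(guess=-.028))"
```

```text
pos [0.573  0.0701 0.2859] psi 177.19 tilt [-5.e-04 -5.e-04 -1.e+00] t 23.1 F [-4.39 -2.51 12.38] w 0.007757366420763451 [ 0.5   0.47 -0.88  1.7   0.39  1.16  1.04]
now (np.float64(-0.026558715617912697), np.float64(0.05718125064884194), (261.48316498316495, 256.40656565656565), array([256, 241,  12,  32, 202], dtype=int32))
```

Request:
move_arm([
  {"dx":0,"dy":0.2,"dz":-0.01,"spin":0},
  {"dx":0,"dy":0.2,"dz":-0.02,"spin":0},
  {"dx":0,"dy":0.2,"dz":-0.01,"spin":0},
  {"dx":0,"dy":0.2,"dz":-0.01,"spin":0},
])

```text
time: 23.55
ee_pos: [0.5734, 0.0783, 0.2865]
eef_rot: [0.024, 1.0, -0.0, 0.0]
ft_force: [-4.5, 0.9, 10.7]
width: 0.008
grip_force: 5.2
```

Request:
move_arm([
  {"dx":0,"dy":0.2,"dz":0,"spin":0},
  {"dx":0,"dy":0.2,"dz":-0.01,"spin":0},
  {"dx":0,"dy":0.2,"dz":0,"spin":0},
  {"dx":0,"dy":0.2,"dz":0,"spin":0},
])

```text
time: 23.95
ee_pos: [0.5738, 0.0865, 0.2864]
eef_rot: [0.024, 1.0, 0.0, 0.0]
ft_force: [-3.6, 1.1, 7.3]
width: 0.0078
grip_force: 4.0
```

```bash
python3 go.py; python3 -c "
from rol import *
print('now',side(guess=-.022))"
```

```text
pos [0.5738 0.0865 0.2864] psi 177.22 tilt [-7.e-04  4.e-04 -1.e+00] t 23.95 F [-3.56  1.09  7.26] w 0.007806839045485969 [ 0.47  0.48 -0.88  1.69  0.39  1.17  1.01]
now (np.float64(-0.018815594351437637), np.float64(0.05694220694771457), (260.4334160463192, 258.5219189412738), array([255, 243,  12,  32, 206], dtype=int32))
```

Request:
move_arm([
  {"dx":0,"dy":0.2,"dz":0,"spin":0},
  {"dx":0,"dy":0.2,"dz":0,"spin":0},
  {"dx":0,"dy":0.2,"dz":0.01,"spin":0},
  {"dx":0,"dy":0.2,"dz":0.01,"spin":0},
])

```text
time: 24.4
ee_pos: [0.5741, 0.0945, 0.2859]
eef_rot: [0.024, 1.0, 0.0, 0.0]
ft_force: [-1.5, 0.3, 4.0]
width: 0.0081
grip_force: 2.3
```

Request:
move_arm([
  {"dx":0,"dy":0.2,"dz":0.01,"spin":0},
  {"dx":0,"dy":0.2,"dz":0.01,"spin":0},
  {"dx":0,"dy":0.2,"dz":0.01,"spin":0},
])

```text
time: 24.7
ee_pos: [0.5745, 0.0999, 0.2852]
eef_rot: [0.024, 1.0, 0.0, 0.0]
ft_force: [-2.0, 1.0, 3.9]
width: 0.0077
grip_force: 2.1
```

```bash
python3 go.py; python3 -c "
from rol import *
print('now',side(guess=-.012))"
```

```text
pos [0.5745 0.0999 0.2852] psi 177.19 tilt [-2.e-04  2.e-04 -1.e+00] t 24.7 F [-1.98  1.04  3.95] w 0.007668887611206287 [ 0.45  0.48 -0.88  1.68  0.4   1.17  0.99]
now (np.float64(-0.011586703464254234), np.float64(0.05647905425427624), (259.4477124183006, 260.5718954248366), array([254, 245,  12,  32, 207], dtype=int32))
```

Request:
move_arm([
  {"dx":0,"dy":0.2,"dz":0.04,"spin":0},
  {"dx":0,"dy":0.2,"dz":0.03,"spin":0},
  {"dx":0,"dy":0.2,"dz":0.03,"spin":0},
  {"dx":0,"dy":0.2,"dz":0.03,"spin":0},
])

```text
time: 25.15
ee_pos: [0.5749, 0.1076, 0.2837]
eef_rot: [0.025, 1.0, 0.0, 0.0]
ft_force: [-1.6, 2.3, 9.8]
width: 0.0081
grip_force: 4.4
```

Request:
move_arm([
  {"dx":0,"dy":0.2,"dz":0.04,"spin":0},
  {"dx":0,"dy":0.2,"dz":0.04,"spin":0},
  {"dx":0,"dy":0.2,"dz":0.04,"spin":0},
])

```text
time: 25.45
ee_pos: [0.5752, 0.1137, 0.2825]
eef_rot: [0.025, 1.0, 0.0, 0.0]
ft_force: [-1.6, 1.5, 4.7]
width: 0.008
grip_force: 2.1
```

```bash
python3 go.py; python3 -c "
from rol import *
print('now',side(guess=-.005))"
```

```text
pos [0.5752 0.1137 0.2825] psi 177.18 tilt [-3.e-04  2.e-04 -1.e+00] t 25.45 F [-1.57  1.49  4.74] w 0.008015615435720021 [ 0.42  0.49 -0.88  1.67  0.41  1.17  0.96]
now (np.float64(-0.004408609845532442), np.float64(0.05446620732872376), (258.48148148148147, 262.99597423510465), array([253, 247,  12,  33, 211], dtype=int32))
```

Request:
move_arm([
  {"dx":0,"dy":0.2,"dz":0.06,"spin":0},
  {"dx":0,"dy":0.2,"dz":0.05,"spin":0},
  {"dx":0,"dy":0.2,"dz":0.06,"spin":0},
])

```text
time: 25.8
ee_pos: [0.5755, 0.1195, 0.2807]
eef_rot: [0.025, 1.0, -0.0, 0.0]
ft_force: [-1.1, 2.9, 2.9]
width: 0.0077
grip_force: 1.8
```

Request:
move_arm([
  {"dx":0,"dy":0.2,"dz":0.06,"spin":0},
  {"dx":0,"dy":0.2,"dz":0.05,"spin":0},
  {"dx":0,"dy":0,"dz":0,"spin":0},
])

```text
time: 26.1
ee_pos: [0.5756, 0.1234, 0.2795]
eef_rot: [0.025, 1.0, -0.0, -0.0]
ft_force: [0.0, 0.8, 2.4]
width: 0.0078
grip_force: 1.1
```

```bash
python3 go.py; python3 -c "
from rol import *
print('now',side(guess=0))"
```

```text
pos [0.5756 0.1234 0.2795] psi 177.18 tilt [ 3.e-04 -5.e-04 -1.e+00] t 26.1 F [0.04 0.81 2.39] w 0.007837200559039971 [ 0.4   0.5  -0.88  1.67  0.41  1.17  0.94]
now (np.float64(0.0015605340743469042), np.float64(0.05280629537363546), (257.6731234866828, 265.02017756255043), array([252, 249,  12,  33, 210], dtype=int32))
```

Request:
move_arm([
  {"dx":0,"dy":0,"dz":-0.3,"spin":0},
  {"dx":0,"dy":0,"dz":-1,"spin":0},
  {"dx":0,"dy":0,"dz":-3,"spin":0},
  {"dx":0,"dy":0,"dz":-4,"spin":0},
  {"dx":0,"dy":0,"dz":-3,"spin":0},
  {"dx":0,"dy":-4,"dz":0,"spin":0},
  {"dx":0,"dy":-4,"dz":0,"spin":0},
  {"dx":0,"dy":-4,"dz":0,"spin":0},
  {"dx":0,"dy":-4,"dz":0,"spin":0},
  {"dx":0,"dy":-4,"dz":0,"spin":0},
  {"dx":0,"dy":-4,"dz":0,"spin":0},
  {"dx":0,"dy":-4,"dz":0,"spin":0},
])

```text
time: 27.35
ee_pos: [0.5614, -0.1582, 0.3937]
eef_rot: [0.025, 1.0, -0.0, 0.0]
ft_force: [0.4, 0.8, 1.2]
width: 0.0081
grip_force: 0.0
```

Request:
move_arm([
  {"dx":0,"dy":-4,"dz":0,"spin":0},
  {"dx":0,"dy":-2,"dz":0,"spin":0},
  {"dx":0,"dy":0,"dz":0,"spin":0},
])

```text
time: 27.65
ee_pos: [0.558, -0.2206, 0.393]
eef_rot: [0.028, 1.0, -0.001, -0.0]
ft_force: [0.1, -0.7, -0.8]
width: 0.0081
grip_force: 0.0
```

```bash
python3 go.py; python3 -c "
from rol import *
np.set_printoptions(precision=4,suppress=True)
print('now',side(guess=0));print('now',side(guess=0))
a=cam('top','pics/t7.png');b=cam('side','pics/s7.png')
s=cv2.imread('pics/t7.png').astype(float);s=s[:,:,2]-s[:,:,1-1]
print(s[200,190:235])
A=cv2.resize(cv2.imread('pics/t7.png')[150:250,170:290],(450,375));B=cv2.imread('pics/s7.png')[150:300,180:330]
B=cv2.resize(B,(350,375));cv2.imwrite('pics/j7.png',np.hstack([A,B]))"
```

```text
pos [ 0.558  -0.2206  0.393 ] psi 176.82 tilt [ 4.0e-04 -1.3e-03 -1.0e+00] t 27.65 F [ 0.11 -0.72 -0.77] w 0.008087627141307483 [ 0.93  0.39 -0.81  1.51  0.29  1.36  1.61]
now (np.float64(0.003858840786471961), np.float64(0.05208404379300524), (257.3619047619048, 265.8222222222222), array([252, 250,  12,  33, 213], dtype=int32))
now (np.float64(0.0037931790373789656), np.float64(0.05216714082382612), (257.3699284009547, 265.7844073190135), array([252, 250,  12,  33, 212], dtype=int32))
[-4. -4. -4. -5. -5. -5. -3.  3.  6.  7.  9.  9.  8.  9.  7.  5.  3.  0.
 -3. -4. -6. -6. -6. -6. -5. -2.  0.  4.  7.  9. 10.  9.  9.  9.  9.  8.
  8.  6.  6.  4.  2. -3. -4. -4. -4.]
```

View pics/j7.png

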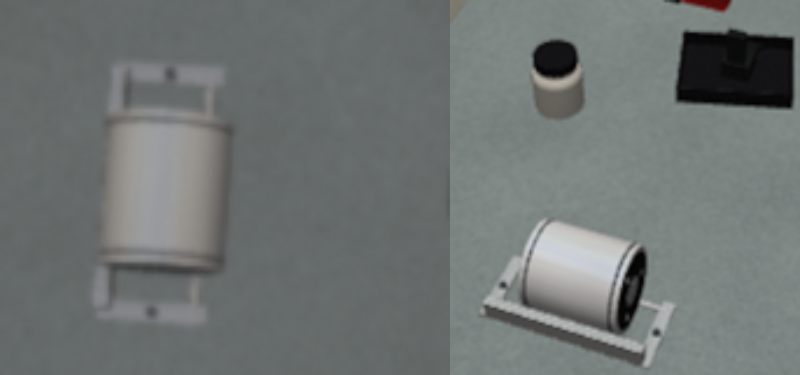

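The roller lies square between sill and stop bar: (165,190) in the top half, (585,280) in the side half. The chock is upright in the black tray at (735,60), and the arm is clear. I'm handing in the job.

```bash
python3 -c "
from bench import job
print(job.close_job())"
```

```text
the job is handed in; nothing more can be done
None
```

The chock is flat in the black tray, the roller lies still and square in the rest, and the job is handed in at about 28 s; the hand-in returned no verdict.

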